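# Zero the counting scale and hold its draft cover open

## Robot

A 7-joint arm with a two-finger parallel gripper is mounted at the origin on the work surface. World frame = base frame: x ahead of the robot, y to its left, z up, the work surface at z = 0. Lengths are in m, angles in rad, forces in N, time in s.
With the tool pointing down it reaches from about 0.425 to 0.925 m from the base axis. Payload 6.8 kg.
Tool frame: the origin (TCP) lies at the very end of the fingers, on their centre line; the grasp point (between the pads) lies 19 mm behind it (grip_point_offset is the distance from the TCP to the grasp point, in m); z points along the fingers, y is the line along which they close (so a half turn about z gives the same grasp; the last joint's range is limited). The gripper opens to 85 mm and grips with 20 to 120 N. Pads are 22 mm wide; open, the fingers measure 114 mm over their backs; the gripper's body (76 mm by 85 mm) begins 54 mm behind the grasp point. The pads swing forward as they close: fully open they stand 13 mm farther back than shut.
Start: joints at [-1.273, 0.477, 0.022, 1.555, -0.011, 1.109, -0.083], TCP at [0.266, 0.62, 0.201] pointing down, gripper open.
Joint ranges: [-2.96, 2.96], [-0.34, 2.1], [-1.41, 1.46], [0.24, 2.44], [-1.37, 4.51], [0.17, 1.92], [-2.96, 2.96]. Speed limits (rad/s): [2.39, 2.39, 3.14, 3.14, 3.14, 3.14, 3.14].

## Interface

Orientations are given as a unit quaternion [w, x, y, z].
In Python, from station import * gives the robot as it stands.
- The arm moves only by the tool carry_out, never from a script. Its argument "rows" is text: rows parted by semicolons, each of 4 numbers parted by spaces: the shift along the world's x, y, z in mm, then the turn about the world's z in degrees. In form: dx dy dz yaw; .... A call has 1 to 10 rows; each row shifts and turns the commanded pose from where the row before left it; what a row does not reach is not made up. A row lasts 1/8 s, in which the tool goes at most 62.5 mm and 10.7 degrees, less where a joint would pass 70% of its speed; a pose out of reach is approached as far as the arm can. A call is refused whole if a number of a shift passes 62.5 or a number of a turn 10.7, either way. A call with a gripper value outside its range is refused whole. "claw" is the finger opening in mm, from 0 to 85.4, set as the call begins (left out, the last holds). The fingers move at their own pace and stop on an object; "force" is the grip in N (left out, the last holds). Time passes only in rows, so rows that do not move let the fingers close. It gives the time, the measured TCP pose, the force, the opening and the grip force at its end, in the units of the state.
- get_obs(): the state, without advancing time (a new reading comes with each control period).
- read_camera(name): name is "scene" or "top" or "wrist"; returns a dict with "img" (400x640x3 uint8, blue, green, red), "fov_y" (degrees; the focal length in pixels is half the picture's height over the tangent of half this angle, whatever the lens; pixels are square), "cx", "cy" (the principal point, pixels), "distortion" ([k1, k2, p1, p2, k3] as OpenCV has them; the pictures are not rectified), "world_to_cam" (4x4, takes a point from world to camera coordinates). Camera axes: x right, y up, looking along -z (the intrinsics and any distortion apply to the point x, -y, -z); pixel columns grow to the right and rows downward; lengths in m; the calibration is good to about 2 mm. A picture is of the moment at which its call begins. There is no depth.
- hand_in(): hands the job in; it is judged then, once.
Trained networks look in the newest picture that a camera, given by its name, has taken for a name from the list of things; names that differ only in an ending like _2 or _b are one class to them, and where a whole thing is asked for, a point or a joint stands for the part that bears it (a point fixed in the world has none). Each returns a list of dicts, best first, with "confidence" (0 to 1); they miss things now and then, are a little off and sometimes report something else, mostly with a low value. They report only what shows in the picture. A call takes as long as a camera call.
- recognise(camera, thing): "centre" ([column, row] in pixels, amid what is visible of it).
- outline_of(camera, thing): "pixels" (400x640 bool, what is visible of it) and "centre" ([column, row] in pixels, amid what is visible of it).
- place_of(camera, thing): "centre" ([column, row] in pixels: a listed point, or the origin of a listed thing).
The state is a dict: "t": time; "q": joint angles; "joint_vel": joint speeds; "joint_torque": joint torques, N m; "eef_pos": TCP position; "tool_rot": TCP orientation; "contact_force": force on the tool from outside, world axes, zero at the start; "torque": the same for the moment, N m; "gripper_width": opening from 0.0 (shut) to 1.0 (fully open); "grasp_force": force on a finger pad.
Only numpy, scipy, OpenCV 4.12 (cv2) and the standard library are available. Lean on these libraries where they do the work, as an engineer would, in place of code of your own. Each camera call takes 0.05 s, during which the arm holds its last target. There are 200 camera calls.

## Task

With the counting scale's clear draft cover still shut, press its keys fully down one at a time, letting each come up before the next: blue, then yellow, then green, and never press the red one. Then lift the cover with the gripper by its black bar handle and hold it open at 50 degrees from shut, so that a colleague can lay toy eyes on the pan; the program finishes while still holding it there, because the cover falls shut if let go. Leave the two thread cones and the tape roll where they stand.

Things in the scene. Friction and masses are not known exactly. Their poses are not given: they have to be found in the camera images.
- scale: Grey counting scale, fixed: housing 330 (x) x 250 (y) x 45 mm high, keys on its front ledge, behind them a clear draft chamber over a steel pan, shut by the cover. Origin on the table, 220 mm behind the housing's front edge, mid width; x points from keys to hinge, z up. Chamber x -70 to 100, y -110 to 110, top at 100 mm. Keys at x -170, y -72, -24, 24, 72 mm. Place and yaw (0.3 rad) vary.
- cover (a joint): Opening angle of the cover, rad: 0 shut, 0.873 (50 degrees) wanted, stop at 1.9. Hinge axis along the scale's y at the chamber's far edge, scale x 100, z 103.5 mm; the handle end rises. Nothing keeps it up: let go below about 90 degrees it falls shut. The cover is a 170 x 220 x 6 mm clear panel with a blue rim, 0.26 to 0.48 kg.
- cover_handle (a point): Middle of the black bar handle, on its centre line: round bar, 12 mm thick, 100 mm long, parallel to the hinge and 215 mm from it, in the cover's plane. Two end arms carry it 45 mm beyond the cover's edge, leaving a 39 mm gap for a finger; 58 mm free height below. Pinch it from straight above; the tool can stay vertical as it turns in the grip up to 50 degrees. Shut: scale x -115, z 103.5 mm.
- key_blue_top (a point): Centre of the top face of the blue key (first to be pressed): a round cap 22 mm across in a black collar 38 mm across and 12 mm high, on the scale's front ledge. At rest the cap's top is 67 mm above the table. Which key is in which of the four places (48 mm apart) changes each time.
- key_blue (a joint): Travel of the blue key, m: 0 up, 0.006 fully down; straight down against a spring (1.5 N to start, 5 N fully down); springs back when let go.
- key_yellow_top (a point): Centre of the top face of the yellow key (second to be pressed): a round cap 22 mm across in a black collar 38 mm across and 12 mm high, on the scale's front ledge. At rest the cap's top is 67 mm above the table. Which key is in which of the four places (48 mm apart) changes each time.
- key_yellow (a joint): Travel of the yellow key, m: 0 up, 0.006 fully down; straight down against a spring (1.5 N to start, 5 N fully down); springs back when let go.
- key_green_top (a point): Centre of the top face of the green key (third to be pressed): a round cap 22 mm across in a black collar 38 mm across and 12 mm high, on the scale's front ledge. At rest the cap's top is 67 mm above the table. Which key is in which of the four places (48 mm apart) changes each time.
- key_green (a joint): Travel of the green key, m: 0 up, 0.006 fully down; straight down against a spring (1.5 N to start, 5 N fully down); springs back when let go.
- key_red_top (a point): Centre of the top face of the red key (never to be pressed): a round cap 22 mm across in a black collar 38 mm across and 12 mm high, on the scale's front ledge. At rest the cap's top is 67 mm above the table. Which key is in which of the four places (48 mm apart) changes each time.
- key_red (a joint): Travel of the red key, m: 0 up, 0.006 fully down; straight down against a spring (1.5 N to start, 5 N fully down); springs back when let go.
- cone_navy: Bystander: upright cone of navy thread on a white plastic cone, 62 mm across at the foot and 135 mm high, 0.2 kg, loose beside the scale on its left. Origin at the centre of its underside. Leave alone.
- cone_pink: Bystander: upright cone of pink thread on a white plastic cone, 62 mm across at the foot and 135 mm high, 0.2 kg, loose beside the scale on its right. Origin at the centre of its underside. Leave alone.
- tape_roll: Bystander: pale tan roll of tape lying flat, 90 mm across, 70 mm hole, 25 mm high, loose at the right of the scale, nearer the robot than the pink cone. Origin at the centre of its underside. Leave alone.

How it is judged:
By the outcome, as a careful person would: the job done as asked, in the order asked, and still so for the second after the job is handed in, while the arm keeps its last pose, push and grip.
It also fails if it takes over 51 s, if anything falls off the work surface, if the arm or the gripper's body presses on something with over 40 N, if the wrist force passes 120 N, or if a joint passes its speed limit or range.

## Working session

There is one attempt and no reset: what is moved stays moved. The work goes in short steps, Python scripts to look and compute and a tool call to move; the robot and the scene stay as the last step left them, time stands still between calls to the robot, and variables do not carry over. Pictures are saved under pics/ and viewed, at most 10 in all, crops included, and the job is handed in when it is done.

Besides the shell and the picture viewer there is one more tool, called as name(argument=value, ...) on one line, values as JSON. carry_out: Moves the arm, as the interface text tells. Its arguments: {"type":"object","properties":{"rows":{"type":"string"},"claw":{"type":"number"},"force":{"type":"number"}},"required":["rows"]}

```bash
mkdir -p pics
cat > h.py <<'E'
from station import *
import numpy as np, cv2
from scipy.optimize import least_squares
def K(c):
    f=200/np.tan(np.radians(c["fov_y"]/2)); return np.array([[f,0,c["cx"]],[0,f,c["cy"]],[0,0,1.]])
def ray(c,px):
    u=cv2.undistortPoints(np.array([[px]],float),K(c),np.array(c["distortion"],float))[0,0]
    W=np.array(c["world_to_cam"]); R=W[:3,:3]
    d=R.T@np.array([u[0],-u[1],-1.]); return -R.T@W[:3,3], d/np.linalg.norm(d)
def atz(c,px,z):
    o,d=ray(c,px); return o+d*(z-o[2])/d[2]
def tri(rs):
    A=sum(np.eye(3)-np.outer(d,d) for o,d in rs); b=sum((np.eye(3)-np.outer(d,d))@o for o,d in rs)
    p=np.linalg.solve(A,b); return p,[np.linalg.norm((np.eye(3)-np.outer(d,d))@(p-o))*1e3 for o,d in rs]
E
python3 - <<'E'
from h import *
np.set_printoptions(precision=4,suppress=True)
cs={n:read_camera(n) for n in("scene","top","wrist")}
for n in cs: cv2.imwrite(f"pics/{n}0.png",cs[n]["img"])
o=get_obs(); print(o)
for t in["key_blue_top","key_yellow_top","key_green_top","key_red_top","cover_handle","scale","cone_navy","cone_pink","tape_roll"]:
    rs=[]
    for n in("scene","top"):
        r=place_of(n,t)
        print(t,n,[(np.round(x["centre"],1),round(x["confidence"],2)) for x in r[:3]])
        if r: rs.append(ray(cs[n],r[0]["centre"]))
    if len(rs)==2: print("   ",*tri(rs))
E
```

```text
{'t': 0.15, 'q': array([-1.2731,  0.4776,  0.0223,  1.5562, -0.0115,  1.1093, -0.0831]), 'joint_vel': array([-0.0002, -0.0019,  0.0007, -0.0032, -0.0002, -0.0007,  0.0006]), 'joint_torque': array([  0.0021, -59.6929,   1.6096, -28.1496,   0.0126,   0.0064,
        -0.    ]), 'eef_pos': array([0.2663, 0.6197, 0.1998]), 'tool_rot': array([-0.0001,  0.2015,  0.9795, -0.0007]), 'contact_force': array([-0.8683, -0.0282,  0.1961]), 'torque': array([0.0347, 0.0376, 0.0509]), 'grasp_force': 0.0, 'gripper_width': 0.9969584444310057}
key_blue_top scene [(array([404.1, 243.3]), 0.65)]
key_blue_top top [(array([262.6, 243.2]), 0.66)]
    [0.4677 0.1307 0.0636] [np.float64(0.8353529867947092), np.float64(0.835352986794792)]
key_yellow_top scene [(array([395.5, 220.9]), 0.59)]
key_yellow_top top [(array([280.8, 248.9]), 0.45), (array([372.3, 275.4]), 0.33)]
    [0.4547 0.0876 0.0697] [np.float64(0.5739813070295995), np.float64(0.573981307029534)]
key_green_top scene [(array([382.2, 206.4]), 0.5), (array([293.6, 183.8]), 0.4)]
key_green_top top [(array([301.4, 247. ]), 0.6)]
    [0.4564 0.0432 0.06
[... 583 characters left out ...]
87324011756), np.float64(1.7898873240115354)]
cone_navy scene [(array([427.5, 299.9]), 0.58)]
cone_navy top [(array([226.9, 244.5]), 0.69), (array([368.9, 207. ]), 0.24)]
    [ 0.4664  0.2275 -0.0213] [np.float64(1.2889693409711742), np.float64(1.288969340971132)]
cone_pink scene [(array([293.3, 184.4]), 0.89)]
cone_pink top [(array([368.6, 206.2]), 0.76), (array([259.2, 242. ]), 0.7)]
    [ 0.5587 -0.1227  0.0109] [np.float64(0.643653607995698), np.float64(0.6436536079959744)]
tape_roll scene [(array([347.3, 151.5]), 0.94)]
tape_roll top [(array([371.4, 273.9]), 0.89), (array([225.7, 242.5]), 0.29)]
    [ 0.3991 -0.1339  0.0018] [np.float64(6.665348580349903), np.float64(6.665348580349961)]
```

```bash
python3 -c "
import cv2
a=cv2.imread('pics/scene0.png');b=cv2.imread('pics/top0.png')
a=cv2.resize(a[130:330,230:470],None,fx=2.5,fy=2.5,interpolation=2);b=cv2.resize(b[120:300,200:420],None,fx=3.3,fy=3.3,interpolation=2)
cv2.imwrite('pics/a.png',a);cv2.imwrite('pics/b.png',b)"
```

```text
(no output)
```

View pics/a.png

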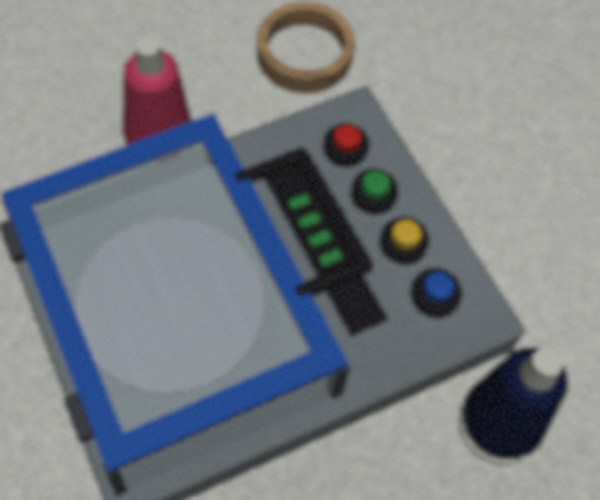

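View pics/b.png

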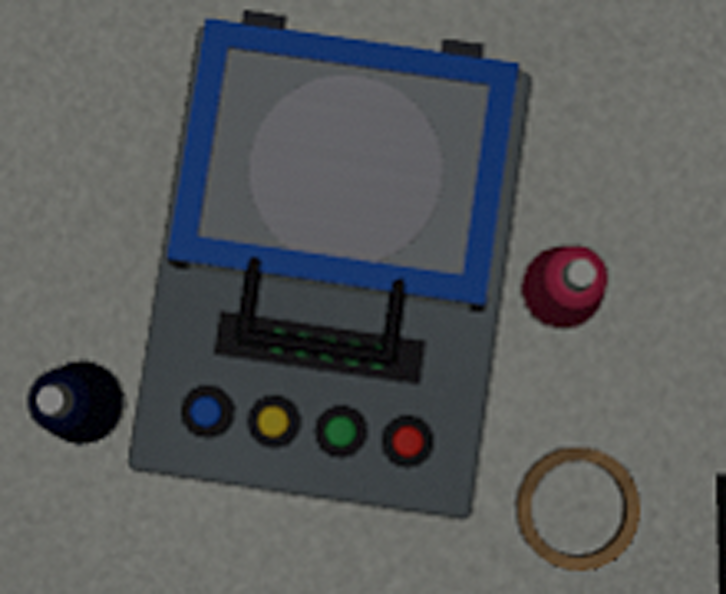

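The pictures show the keys left to right as blue, yellow, green and red. In the top view they sit near (262,244), (283,248), (303,251) and (324,254), with the handle near (297,224). Next I refine the scale's pose from the colour blobs.

```bash
cat >> h.py <<'E'
HUE=dict(blue=(108,9),yellow=(24,8),green=(70,18),red=(177,8))
def blobs(img,guess,r=9):
    """colour-blob centroids near guessed pixels"""
    hsv=cv2.cvtColor(img,cv2.COLOR_BGR2HSV).astype(int); out={}
    yy,xx=np.mgrid[:400,:640]
    for k,g in guess.items():
        h,w=HUE[k]; dh=np.abs((hsv[...,0]-h+90)%180-90)
        m=(dh<w)&(hsv[...,1]>110)&(hsv[...,2]>50)&(np.hypot(xx-g[0],yy-g[1])<r)
        out[k]=(xx[m].mean(),yy[m].mean(),m.sum()) if m.sum()>5 else None
    return out
KY=dict(blue=72,yellow=24,green=-24,red=-72)
def S2W(p,l):
    c,s=np.cos(p[2]),np.sin(p[2]); l=np.array(l)/1e3
    return np.array([p[0]+c*l[0]-s*l[1],p[1]+s*l[0]+c*l[1],l[2]+(p[3] if len(p)>3 else 0)])
def proj(c,X):
    W=np.array(c["world_to_cam"]); q=W[:3,:3]@X+W[:3,3]
    return cv2.projectPoints(np.array([[q[0],-q[1],-q[2]]]),np.zeros(3),np.zeros(3),K(c),np.array(c["distortion"],float))[0].ravel()
def fit(obs,n=4):
    """obs: list of (cam, local mm, pixel); returns x,y,yaw(,dz)"""
    f=lambda p:np.concatenate([proj(c,S2W(p,l))-px for c,l,px in obs])
    r=least_squares(f,[.62,.03,-.15,0][:n],loss="soft_l1"); return r.x,r.fun.reshape(-1,2)
E
python3 - <<'E'
from h import *
np.set_printoptions(precision=4,suppress=True)
cs={n:read_camera(n) for n in("scene","top")}
g={"scene":dict(blue=(405,245),yellow=(392.5,223.5),green=(380.5,204),red=(369,185)),"top":dict(blue=(262.4,244.5),yellow=(282.7,247.6),green=(303,250.6),red=(323.6,253.6))}
al=[]
for n in cs:
    b=blobs(cs[n]["img"],g[n]); print(n,{k:np.round(v,1) for k,v in b.items()})
    ob=[(cs[n],(-170,KY[k],66),v[:2]) for k,v in b.items()]
    p,r=fit(ob,3); print(p,r.ravel()); al+=ob
p,r=fit(al); print("both",p,r.ravel())
for k in b: print(k,S2W(p,(-170,KY[k],67)))
print("handle",S2W(p,(-115,0,103.5)))
for n in cs: print(n,proj(cs[n],S2W(p,(-115,0,103.5))))
E
```

```text
scene {'blue': array([405.1, 244.2, 141. ]), 'yellow': array([392.1, 223.5, 138. ]), 'green': array([379.9, 203.5, 112. ]), 'red': array([368.5, 185. , 112. ])}
[ 0.6261  0.0394 -0.1447] [ 0.1031  0.387   0.0588 -0.0478 -0.0143 -0.0632 -0.1626 -0.3374]
top {'blue': array([261.8, 244.2,  70. ]), 'yellow': array([282.2, 247.3,  76. ]), 'green': array([302.7, 250.2,  66. ]), 'red': array([323. , 253.3,  74. ])}
[ 0.6237  0.036  -0.1448] [-0.0365  0.0011 -0.0132 -0.0389 -0.0586  0.0447  0.1087 -0.0076]
both [ 0.6234  0.0369 -0.1436 -0.0066] [-0.2409  0.0281 -0.1665 -0.1707 -0.1359  0.0232 -0.1933 -0.065  -0.0484
  0.2149 -0.1363  0.1323 -0.2934  0.1733 -0.2381  0.0786]
blue [0.4654 0.1325 0.0604]
yellow [0.4586 0.085  0.0604]
green [0.4517 0.0375 0.0604]
red [ 0.4448 -0.01    0.0604]
handle [0.5096 0.0534 0.0969]
scene [362.1353 214.2632]
top [295.0505 224.8177]
```

carry_out(rows="10 -50 5 -8;15 -50 5 -8;20 -50 5 -8;20 -50 5 -8;20 -50 5 -8;20 -50 5 -8;20 -50 0 -8;20 -50 0 -8;20 -50 0 -8;10 -30 0 -4", claw=0, force=25)

```text
t: 2.4
eef_pos: [0.4422, 0.1378, 0.2309]
tool_rot: [0.0, 0.764, 0.646, 0.0]
contact_force: [-0.2, 0.2, -0.1]
gripper_width: -0.003
grasp_force: 0.0
```

Run:
```python
from h import *
np.set_printoptions(precision=4,suppress=True)
c=read_camera("wrist"); cv2.imwrite("pics/w1.png",c["img"]); o=get_obs(); print(o["eef_pos"])
p=[.6245,.037,-.1445]
for k in KY: print(k,proj(c,S2W(p,(-170,KY[k],67))),[(np.round(x["centre"],1),round(x["confidence"],2)) for x in place_of("wrist",f"key_{k}_top")[:2]])
print(proj(c,S2W(p,(-115,0,103.5))),[(np.round(x["centre"],1),round(x["confidence"],2)) for x in place_of("wrist","cover_handle")[:2]])
```

```text
[0.4431 0.1344 0.2309]
blue [341.7273 172.777 ] [(array([344.2, 171.1]), 0.66)]
yellow [341.8095 213.6725] [(array([339. , 218.7]), 0.78)]
green [341.8532 251.5505] [(array([421.6, 317.7]), 0.48), (array([341.4, 253.2]), 0.45)]
red [341.8653 286.5919] []
[395.957  245.2852] [(array([393.9, 244.6]), 0.69)]
```

View pics/w1.png

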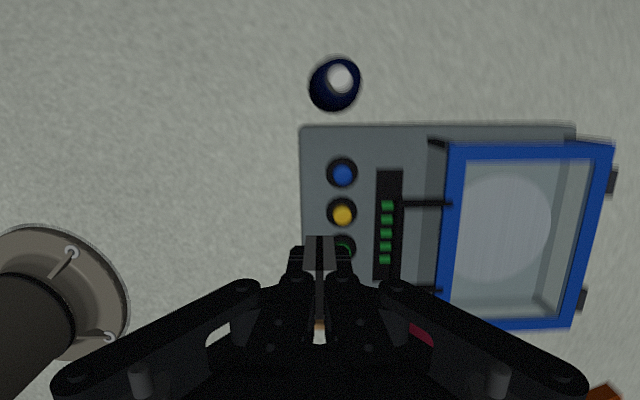

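The wrist view shows blue at (342,173) and yellow at (342,213), both within about 1 px of the predictions, with the cover shut. I'll go over the blue key.

carry_out(rows="12 0 -20 1.2;12 -2 -30 0;0 0 -30 0;0 0 -30 0;0 0 -25 0;0 0 -15 0;0 0 0 0;0 0 0 0")

```text
t: 3.7
eef_pos: [0.466, 0.1388, 0.0813]
tool_rot: [0.0, 0.755, 0.656, 0.001]
contact_force: [-0.0, -0.7, 0.4]
gripper_width: 0.004
grasp_force: 0.0
```

carry_out(rows="0.5 -6 0 0;0 0 -6 0;0 0 0 0;0 0 0 0")

```text
t: 4.2
eef_pos: [0.4659, 0.1322, 0.0746]
tool_rot: [-0.0, 0.755, 0.656, -0.0]
contact_force: [-0.4, 0.5, 0.3]
gripper_width: -0.002
grasp_force: 0.0
```

Run:
```python
from h import *
c=read_camera("wrist"); s=read_camera("scene")
cv2.imwrite("pics/w2.png",np.hstack([cv2.resize(c["img"][100:340,240:440],None,fx=2,fy=2),cv2.resize(s["img"][150:310,330:460],(390,480))])); print(get_obs()["eef_pos"])
p=[.6245,.037,-.1445]
for k in KY: print(k,proj(c,S2W(p,(-170,KY[k],67))))
```

```text
[0.46600813 0.13227133 0.07465728]
blue [320.58298795 222.34729172]
yellow [320.18708362 289.36182747]
green [319.83875901 347.26783026]
red [319.53282761 397.28649809]
```

View pics/w2.png

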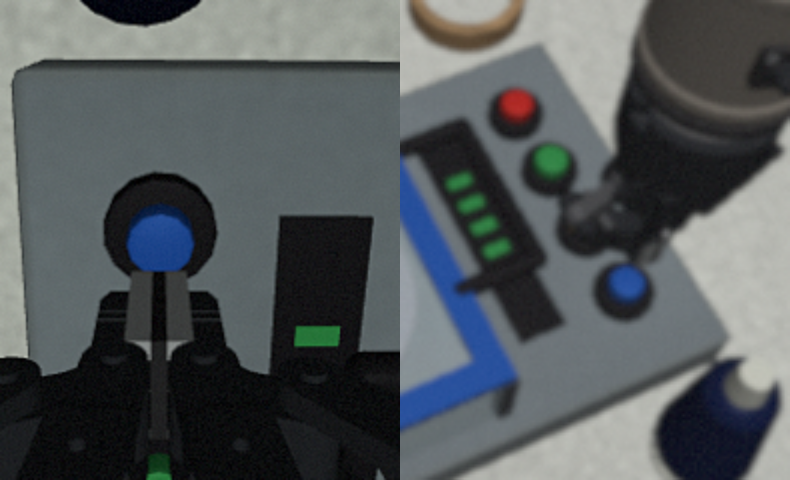

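Run:
```python
from h import *
c=read_camera("wrist"); s=read_camera("scene"); t=read_camera("top")
o=get_obs(); X=o["eef_pos"]
for n in (c,s,t): print(proj(n,X),proj(n,X+[0,0,-.01]))
b=blobs(c["img"],dict(blue=(320,222)),40); print(b)
print(np.linalg.inv(c["world_to_cam"]).round(3))
b2=blobs(s["img"],dict(blue=(405,244)),12);print(b2, atz(c,b["blue"][:2],.067),atz(s,b2["blue"][:2],.0655))
```

```text
[319.63304454 227.83099879] [319.60369673 221.86097185]
[405.99485759 240.8344928 ] [405.00494861 243.14247436]
[261.12791767 244.10831216] [261.59383789 244.14657167]
{'blue': (np.float64(319.59445037353254), np.float64(219.3948772678762), np.int64(937))}
[[ 0.99   0.134  0.039  0.476]
 [-0.14   0.951  0.276  0.202]
 [-0.    -0.279  0.96   0.249]
 [ 0.     0.     0.     1.   ]]
{'blue': (np.float64(405.04137931034484), np.float64(244.31724137931033), np.int64(145))} [0.46637278 0.13479841 0.067     ] [0.46782267 0.13438854 0.0655    ]
```

Run:
```python
from h import *
c=read_camera("wrist"); s=read_camera("scene")
o=get_obs(); X=o["eef_pos"]
def big(n,x0,y0,w,h,f):
    im=cv2.resize(n["img"][y0:y0+h,x0:x0+w],None,fx=f,fy=f,interpolation=cv2.INTER_CUBIC)
    im=np.clip(im.astype(float)*1.7,0,255).astype(np.uint8)
    q=[((proj(n,X+[0,0,z])-[x0,y0]+.5)*f).astype(int) for z in(0,.019,.073)]
    for a in q: cv2.circle(im,a.tolist(),4,(255,0,255),1)
    cv2.line(im,q[0].tolist(),q[2].tolist(),(255,0,255),1); return im
cv2.imwrite("pics/w3.png",np.hstack([big(c,260,180,130,190,3),big(s,360,150,65,95,6)]))
```

```text
(no output)
```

View pics/w3.png

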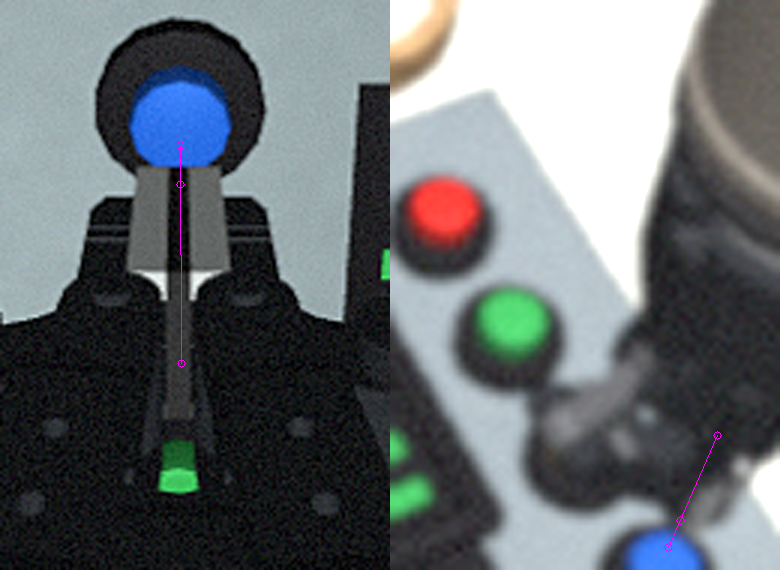

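The marked tool point lies over the blue cap, but the visible finger plates end a little behind it. I'll probe down gently and watch the force.

carry_out(rows="0.5 1 -3 0;0 0 -3 0;0 0 -2 0;0 0 -2 0;0 0 0 0;0 0 0 0")

```text
t: 5.3
eef_pos: [0.4665, 0.1332, 0.0646]
tool_rot: [0.0, 0.755, 0.656, 0.0]
contact_force: [-0.4, 0.9, -0.0]
gripper_width: -0.001
grasp_force: 0.0
```

carry_out(rows="0 0 -2 0;0 0 -2 0;0 0 0 0;0 0 0 0")

```text
t: 5.8
eef_pos: [0.4665, 0.1332, 0.0606]
tool_rot: [-0.0, 0.755, 0.656, -0.0]
contact_force: [-0.2, 0.0, -0.2]
gripper_width: -0.001
grasp_force: 0.0
```

Run:
```python
from h import *
c=read_camera("wrist"); s=read_camera("scene"); t=read_camera("top")
o=get_obs(); X=o["eef_pos"]; print(X,o["contact_force"])
def big(n,x0,y0,w,h,f):
    im=cv2.resize(n["img"][y0:y0+h,x0:x0+w],None,fx=f,fy=f,interpolation=cv2.INTER_CUBIC)
    im=np.clip(im.astype(float)*2,0,255).astype(np.uint8)
    q=[((proj(n,X+[0,0,z])-[x0,y0]+.5)*f).astype(int) for z in(0,.019,.073)]
    for a in q: cv2.circle(im,a.tolist(),4,(255,0,255),1)
    cv2.line(im,q[0].tolist(),q[2].tolist(),(255,0,255),1); return im
cv2.imwrite("pics/w4.png",np.hstack([big(c,270,170,100,125,4),big(s,365,180,66,83,6)[:500]]))
```

```text
[0.46651731 0.13321878 0.06065615] [-0.51889941  0.17845356 -0.10262237]Traceback (most recent call last):
  File "<stdin>", line 10, in <module>
    return _nx.concatenate(arrs, 1, dtype=dtype, casting=casting)
           ~~~~~~~~~~~~~~~^^^^^^^^^^^^^^^^^^^^^^^^^^^^^^^^^^^^^^^
ValueError: all the input array dimensions except for the concatenation axis must match exactly, but along dimension 0, the array at index 0 has size 500 and the array at index 1 has size 498
```

```bash
cat >> h.py <<'E'
def big(n,x0,y0,w,h,f,X):
    im=cv2.resize(n["img"][y0:y0+h,x0:x0+w],None,fx=f,fy=f,interpolation=cv2.INTER_CUBIC)
    im=np.clip(im.astype(float)*2.2,0,255).astype(np.uint8)
    q=[((proj(n,X+[0,0,z])-[x0,y0]+.5)*f).astype(int) for z in(0,.019,.073)]
    for a in q: cv2.circle(im,a.tolist(),4,(255,0,255),1)
    cv2.line(im,q[0].tolist(),q[2].tolist(),(255,0,255),1); return im
E
python3 - <<'E'
from h import *
c=read_camera("wrist"); s=read_camera("scene")
X=get_obs()["eef_pos"]
cv2.imwrite("pics/w4.png",np.hstack([big(c,270,170,100,140,4,X),big(s,375,185,56,80,7,X)]))
E
```

```text
(no output)
```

View pics/w4.png

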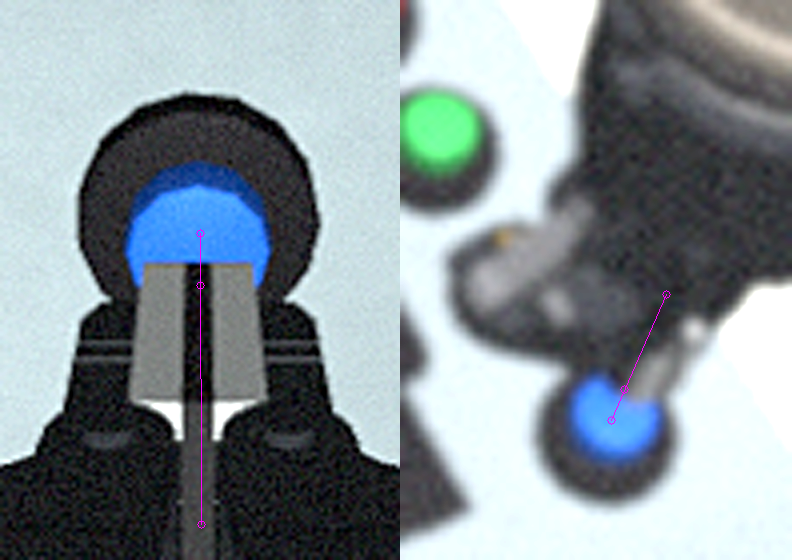

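The blue key is still up in both views and the grey pads end behind and above the marked tool point. I'll triangulate the true pad end.

Run:
```python
from h import *
np.set_printoptions(precision=4,suppress=True)
c=read_camera("wrist"); s=read_camera("scene");t=read_camera("top")
X=get_obs()["eef_pos"]
for d in ((409.3,242.1),(408,242.1),(410.3,241)):
    for w in((319.75,235.75),):
        p,r=tri([ray(c,w),ray(s,d)]); print(p-X,r)
for n in(c,s,t): print(np.linalg.inv(n["world_to_cam"])[:3,3])
for z in (0,.005,.01,.015,.02,.025):
    P=atz(c,(319.75,235.75),X[2]+z); print(z,P-X, proj(s,P), np.diff([atz(c,(a,235.75),X[2]+z)[0] for a in(306.25,333.25)])*1e3)
```

```text
[0.0012 0.0067 0.026 ] [np.float64(0.6568896459346959), np.float64(0.6568896459347281)]
[0.0008 0.0042 0.0206] [np.float64(0.4882808948526737), np.float64(0.48828089485257775)]
[0.0011 0.0082 0.0312] [np.float64(0.1683413339384558), np.float64(0.16834133393843284)]
[0.476  0.2032 0.2349]
[0.7571 0.3055 0.7255]
[0.4561 0.0069 1.2297]
0 [-0.0006 -0.0051  0.    ] [403.2499 242.2682] [16.2045]
0.005 [-0.0003 -0.003   0.005 ] [404.3428 242.1017] [15.7395]
0.01 [-0.     -0.0008  0.01  ] [405.4518 241.9328] [15.2745]
0.015 [0.0003 0.0013 0.015 ] [406.5774 241.7614] [14.8094]
0.02 [0.0005 0.0035 0.02  ] [407.72   241.5873] [14.3444]
0.025 [0.0008 0.0056 0.025 ] [408.88   241.4107] [13.8793]
```

carry_out(rows="0 1 -2 0;0 0 -2 0;0 0 -2 0;0 0 -2 0;0 0 0 0")

```text
t: 6.82
eef_pos: [0.4663, 0.1341, 0.0524]
tool_rot: [-0.0, 0.755, 0.656, -0.0]
contact_force: [-0.1, 0.1, 0.4]
gripper_width: 0.0
grasp_force: 0.0
```

carry_out(rows="0 0 -2 0;0 0 -2 0;0 0 0 0")

```text
t: 7.2
eef_pos: [0.4663, 0.1341, 0.0484]
tool_rot: [-0.0, 0.755, 0.656, -0.0]
contact_force: [-0.0, 0.3, 0.2]
gripper_width: -0.001
grasp_force: 0.0
```

carry_out(rows="0 0 -2 0;0 0 -1 0;0 0 0 0")

```text
t: 7.58
eef_pos: [0.4664, 0.1342, 0.0455]
tool_rot: [-0.0, 0.755, 0.656, -0.0]
contact_force: [-1.0, 0.5, -0.5]
gripper_width: -0.001
grasp_force: 0.0
```

carry_out(rows="0 0 -2 0;0 0 -1 0;0 0 0 0")

```text
t: 7.95
eef_pos: [0.4663, 0.1342, 0.0425]
tool_rot: [-0.0, 0.755, 0.656, -0.0]
contact_force: [0.3, -0.2, -0.1]
gripper_width: -0.002
grasp_force: 0.0
```

Run:
```python
from h import *
np.set_printoptions(precision=4,suppress=True)
c=read_camera("wrist"); s=read_camera("scene")
o=get_obs();X=o["eef_pos"]; print(X,o["contact_force"],blobs(s["img"],dict(blue=(405,244)),12))
cv2.imwrite("pics/w5.png",np.hstack([big(c,270,170,100,140,4,X),big(s,375,185,56,80,7,X)]))
```

```text
[0.4665 0.1342 0.0426] [-0.3707 -0.0624 -0.3144] {'blue': (np.float64(403.8358208955224), np.float64(247.0597014925373), np.int64(67))}
```

View pics/w5.png

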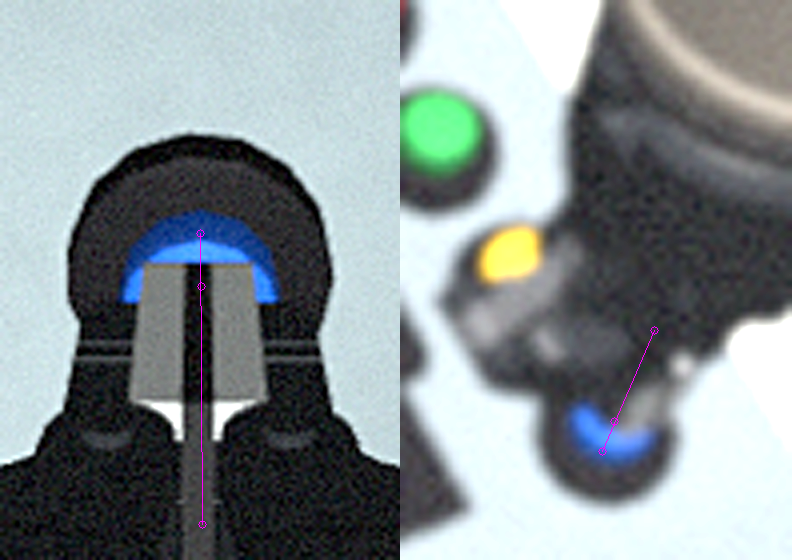

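The tip now hides most of the blue cap in both views and is nearing it, with no force yet, so I carry on down in small steps.

carry_out(rows="0 0 -2 0;0 0 -1 0;0 0 0 0")

```text
t: 8.43
eef_pos: [0.4664, 0.1341, 0.0395]
tool_rot: [-0.0, 0.755, 0.656, -0.0]
contact_force: [0.2, 0.3, 0.4]
gripper_width: 0.0
grasp_force: 0.0
```

carry_out(rows="0 0 -2 0;0 0 -1 0;0 0 0 0")

```text
t: 8.8
eef_pos: [0.4664, 0.1342, 0.0365]
tool_rot: [0.0, 0.755, 0.656, -0.0]
contact_force: [-0.2, 0.2, 0.1]
gripper_width: 0.003
grasp_force: 0.0
```

carry_out(rows="0 0 -2 0;0 0 -1 0;0 0 0 0")

```text
t: 9.18
eef_pos: [0.4665, 0.1342, 0.0337]
tool_rot: [-0.0, 0.755, 0.656, 0.0]
contact_force: [-0.2, -0.4, 2.5]
gripper_width: 0.001
grasp_force: 1.5
```

Run:
```python
from h import *
np.set_printoptions(precision=4,suppress=True)
c=read_camera("wrist"); s=read_camera("scene")
o=get_obs();X=o["eef_pos"]; print(X,o["contact_force"],o["torque"],blobs(s["img"],dict(blue=(405,244)),12))
cv2.imwrite("pics/w6.png",np.hstack([big(c,270,170,100,140,4,X),big(s,375,185,56,80,7,X)]))
```

```text
[0.4665 0.1342 0.0337] [-0.6787  0.185   2.869 ] [-0.0466  0.1206 -0.0053] {'blue': (np.float64(402.32142857142856), np.float64(248.10714285714286), np.int64(28))}
```

View pics/w6.png

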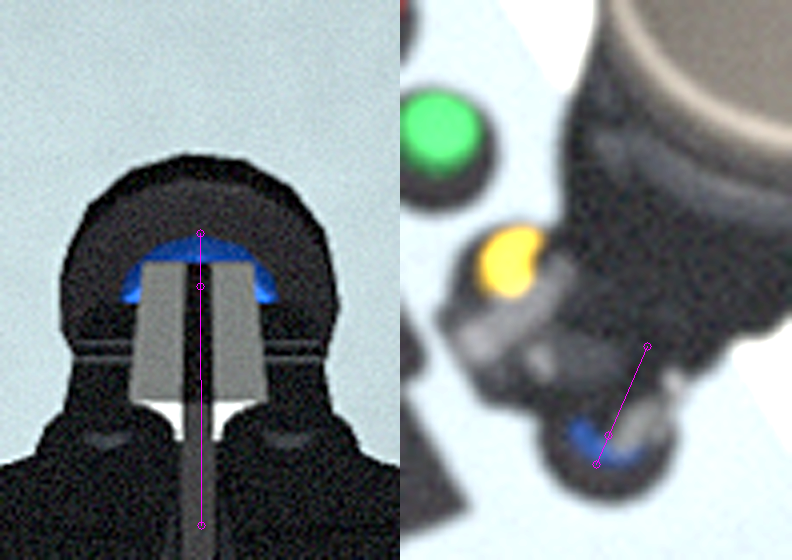

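Contact at reported z = 33.7 mm with 2.7 N, which is about 2 mm of key travel. The true tip therefore sits about 31 mm above the reported TCP, so I push on to the stop.

carry_out(rows="0 0 -2 0;0 0 -1 0;0 0 0 0")

```text
t: 9.65
eef_pos: [0.4665, 0.1342, 0.0306]
tool_rot: [0.0, 0.755, 0.656, 0.0]
contact_force: [-1.6, -1.8, 5.0]
gripper_width: 0.002
grasp_force: 2.3
```

carry_out(rows="0 0 -1 0;0 0 -1 0;0 0 0 0")

```text
t: 10.02
eef_pos: [0.4666, 0.1343, 0.0301]
tool_rot: [-0.001, 0.755, 0.656, 0.0]
contact_force: [-7.0, -2.0, 25.0]
gripper_width: -0.001
grasp_force: 12.5
```

Blue has bottomed out at 25 N. I'll let it up, then go to yellow.

carry_out(rows="0 0 5 0;0 0 8 0;0 0 7 0;0 0 0 0;-2 -12 0 0;-2 -15 0 0;-3 -15 0 0;0 -5.5 0 0;0 0 0 0;0 0 0 0")

```text
t: 11.28
eef_pos: [0.4596, 0.0872, 0.0486]
tool_rot: [-0.0, 0.755, 0.656, 0.0]
contact_force: [-0.2, 0.2, 0.3]
gripper_width: 0.003
grasp_force: 0.0
```

carry_out(rows="0 0 -5 0;0 0 -5 0;0 0 -3 0;0 0 -2 0;0 0 -2 0;0 0 -1 0;0 0 -0.5 0;0 0 0 0;0 0 0 0")

```text
t: 12.4
eef_pos: [0.4592, 0.0869, 0.0303]
tool_rot: [-0.0, 0.755, 0.656, -0.0]
contact_force: [-2.5, 1.0, 7.3]
gripper_width: 0.005
grasp_force: 3.7
```

carry_out(rows="0 0 -0.5 0;0 0 -0.5 0;0 0 0 0;0 0 0 0")

```text
t: 12.9
eef_pos: [0.4593, 0.0869, 0.0301]
tool_rot: [-0.001, 0.755, 0.656, 0.0]
contact_force: [-7.3, -0.0, 19.3]
gripper_width: -0.001
grasp_force: 9.8
```

carry_out(rows="0 0 5 0;0 0 8 0;0 0 7 0;0 0 0 0;-2 -12 0 0;-2 -15 0 0;-3 -15 0 0;0 -5.5 0 0;0 0 0 0;0 0 0 0")

```text
t: 14.15
eef_pos: [0.4526, 0.0396, 0.0491]
tool_rot: [-0.0, 0.755, 0.656, 0.0]
contact_force: [-1.3, -0.3, 0.5]
gripper_width: 0.003
grasp_force: 0.0
```

carry_out(rows="0 0 -5 0;0 0 -5 0;0 0 -3 0;0 0 -2 0;0 0 -2 0;0 0 -1 0;0 0 -1 0;0 0 -0.7 0;0 0 0 0;0 0 0 0")

```text
t: 15.4
eef_pos: [0.4523, 0.0394, 0.0302]
tool_rot: [-0.0, 0.755, 0.656, 0.0]
contact_force: [-6.6, 1.9, 17.9]
gripper_width: 0.004
grasp_force: 8.5
```

All three keys have bottomed. I'll rise, open the fingers to 40 mm, go above the handle and look at it.

carry_out(rows="0 0 5 0;0 0 15 0;0 0 30 0;0 0 30 0;0 0 20 0;20 5 5 0;20 5 5 0;18 4 0 0;0 0 0 0;0 0 0 0")

```text
t: 16.65
eef_pos: [0.5096, 0.0526, 0.1394]
tool_rot: [-0.0, 0.755, 0.656, -0.0]
contact_force: [0.4, 0.2, 0.5]
gripper_width: -0.005
grasp_force: 0.0
```

carry_out(rows="0 0 0 0;0 0 0 0;0 0 0 0;0 0 0 0", claw=40)

```text
t: 17.15
eef_pos: [0.5103, 0.0532, 0.1394]
tool_rot: [-0.0, 0.755, 0.656, -0.0]
contact_force: [-0.2, -0.4, 0.7]
gripper_width: 0.47
grasp_force: 0.0
```

Run:
```python
from h import *
np.set_printoptions(precision=4,suppress=True)
c={n:read_camera(n) for n in("wrist","scene","top")}
o=get_obs();X=o["eef_pos"]; print(X,o["tool_rot"],o["gripper_width"])
rs=[]
for n in c:
    r=place_of(n,"cover_handle"); print(n,[(np.round(x["centre"],1),round(x["confidence"],2)) for x in r[:2]],proj(c[n],S2W([.6245,.037,-.1445],(-115,0,103.5))))
cv2.imwrite("pics/w7.png",np.hstack([big(c["wrist"],200,90,240,240,2,X),big(c["scene"],330,160,80,120,4,X)]))
```

```text
[0.5104 0.0532 0.1394] [-0.      0.755   0.6557 -0.    ] 0.4700228664966612
wrist [(array([319.2, 206.7]), 0.73)] [319.8721 208.2358]
scene [(array([361.8, 210.4]), 0.64)] [361.9986 212.8796]
top [] [294.8439 224.1695]
```

View pics/w7.png

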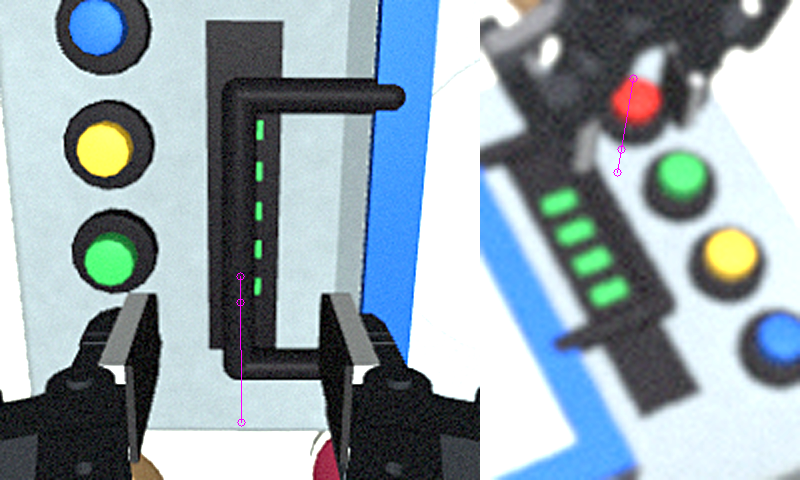

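The wrist view shows the bar upright at crop column 239 (px about 319.5), midway between the fingers, and the keys back up. I'll descend onto the handle.

carry_out(rows="0.5 0 -15 0;0 0 -15 0;0 0 -10 0;0 0 -10 0;0 0 -10 0;0 0 -8 0;0 0 -8 0;0 0 0 0")

```text
t: 18.45
eef_pos: [0.5105, 0.0531, 0.0629]
tool_rot: [-0.0, 0.755, 0.656, -0.0]
contact_force: [-0.3, 0.7, -0.5]
gripper_width: 0.469
grasp_force: 0.0
```

carry_out(rows="0 0 -4 0;0 0 -4 0;0 0 0 0;0 0 0 0")

```text
t: 18.95
eef_pos: [0.511, 0.0532, 0.0555]
tool_rot: [0.0, 0.755, 0.656, 0.0]
contact_force: [-0.1, 0.0, -0.2]
gripper_width: 0.467
grasp_force: 0.0
```

carry_out(rows="0 0 0 0;0 0 0 0;0 0 0 0;0 0 0 0;0 0 0 0;0 0 0 0", claw=5, force=30)

```text
t: 19.7
eef_pos: [0.5104, 0.0533, 0.0555]
tool_rot: [-0.0, 0.755, 0.656, -0.0]
contact_force: [-3.5, 0.1, 5.2]
gripper_width: 0.131
grasp_force: 29.3
```

The bar is gripped at 11.2 mm opening and 29 N. I lift it along the hinge arc, 2.5 degrees per row.

carry_out(rows="0.2 0 9.4 0;0.6 -0.1 9.4 0;1 -0.1 9.3 0;1.4 -0.2 9.3 0;1.8 -0.3 9.2 0;2.2 -0.3 9.1 0;2.6 -0.4 9 0;3 -0.4 8.9 0;0 0 0 0")

```text
t: 20.82
eef_pos: [0.5227, 0.0515, 0.1296]
tool_rot: [-0.001, 0.755, 0.656, -0.001]
contact_force: [-6.7, 0.7, -0.5]
gripper_width: 0.123
grasp_force: 29.4
```

carry_out(rows="3.4 -0.5 8.7 0;3.7 -0.5 8.6 0;4.1 -0.6 8.4 0;4.5 -0.7 8.2 0;4.8 -0.7 8 0;5.2 -0.7 7.8 0;0 0 0 0;0 0 0 0")

```text
t: 21.82
eef_pos: [0.5465, 0.048, 0.1789]
tool_rot: [-0.002, 0.755, 0.656, -0.002]
contact_force: [-13.5, 1.6, 6.7]
gripper_width: 0.125
grasp_force: 29.6
```

carry_out(rows="4.6 -0.7 8.2 0;5 -0.8 7.8 0;5.4 -0.8 7.4 0;5.7 -0.9 7.2 0;6 -0.9 6.9 0;6.3 -1 6.6 0;0 0 0 0;0 0 0 0")

```text
t: 22.82
eef_pos: [0.5832, 0.0426, 0.2225]
tool_rot: [0.001, 0.755, 0.656, 0.0]
contact_force: [5.2, 0.6, -8.5]
gripper_width: 0.125
grasp_force: 29.2
```

Run:
```python
from h import *
np.set_printoptions(precision=4,suppress=True)
c={n:read_camera(n) for n in("wrist","scene","top")}
o=get_obs();X=o["eef_pos"]; print(X,o["contact_force"],o["gripper_width"])
p=[.6245,.037,-.1445]
def L(th,r,y): th=np.radians(th); return (100-r*np.cos(th),y,103.5+r*np.sin(th))
# cover outline: blue mask in scene/top vs model outline, and predicted corners
for n in("scene","top"):
    h=cv2.cvtColor(c[n]["img"],cv2.COLOR_BGR2HSV); m=((abs(h[...,0].astype(int)-108)<10)&(h[...,1]>120)&(h[...,2]>40)).astype(np.uint8)
    m=cv2.morphologyEx(m,cv2.MORPH_OPEN,np.ones((2,2),np.uint8))
    _,lab,st,_=cv2.connectedComponentsWithStats(m); print(n,sorted(st[1:].tolist(),key=lambda s:-s[4])[:3])
    for th in(44,47,50,53,56):
        b=[proj(c[n],S2W(p,L(th,r,y))) for r in(0,170) for y in(-110,110)]
        print(th,np.ravel(b).round(1))
s=c["scene"]["img"][100:300,200:440]; t=c["top"]["img"][120:300,200:380]
cv2.imwrite("pics/w8.png",np.clip(np.hstack([cv2.resize(s,(480,400)),cv2.resize(t,(400,400))])[:, :].astype(float)[:,80:]*1.8,0,255).astype(np.uint8))
cv2.imwrite("pics/scene_end.png",c["scene"]["img"]);cv2.imwrite("pics/top_end.png",c["top"]["img"])
```

```text
[0.583  0.0426 0.2224] [ 5.663   0.6064 -8.9709] 0.12303387139274184
scene [[232, 151, 109, 169, 3462], [432, 272, 24, 24, 198], [400, 239, 13, 14, 138]]
44 [229.7 207.6 272.3 318.6 286.7 144.8 346.2 259.4]
47 [229.7 207.6 272.3 318.6 282.7 143.6 342.3 259.5]
50 [229.7 207.6 272.3 318.6 278.5 142.6 338.  259.7]
53 [229.7 207.6 272.3 318.6 274.1 141.8 333.3 260.1]
56 [229.7 207.6 272.3 318.6 269.4 141.2 328.4 260.8]
top [[327, 135, 31, 46, 624], [43, 261, 11, 12, 106], [248, 161, 3, 5, 12]]
44 [356.1 138.5 261.7 125.  352.7 184.1 246.  168.6]
47 [356.1 138.5 261.7 125.  353.3 180.6 246.1 165.1]
50 [356.1 138.5 261.7 125.  354.  177.  246.2 161.4]
53 [356.1 138.5 261.7 125.  354.7 173.2 246.4 157.5]
56 [356.1 138.5 261.7 125.  355.4 169.2 246.6 153.5]
```

View pics/w8.png

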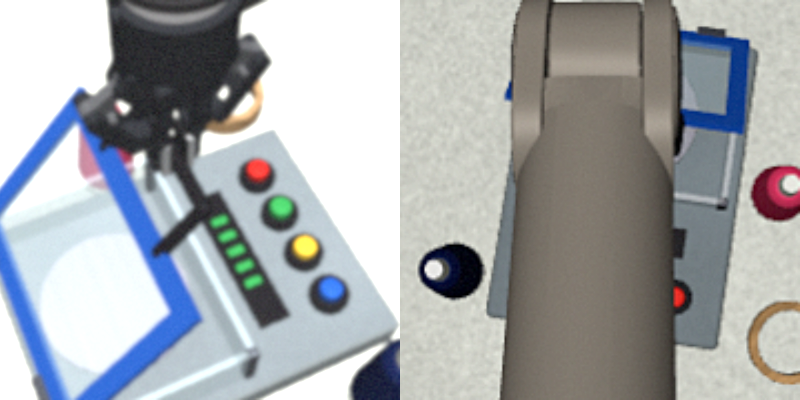

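The picture shows the cover open and held, and the keys up. The angle looks near 47 to 50 degrees, so I measure it properly, with a pose for each camera checked against its shut image.

```bash
cat > ang.py <<'E'
from h import *
np.set_printoptions(precision=2,suppress=True)
def L(th,r,y,w): th=np.radians(th); return (100-r*np.cos(th)+w*np.sin(th),y,103.5+r*np.sin(th)+w*np.cos(th))
def mask(im):
    h=cv2.cvtColor(im,cv2.COLOR_BGR2HSV).astype(int); m=((abs(h[...,0]-108)<11)&(h[...,1]>110)&(h[...,2]>35)).astype(np.uint8)
    n,lab,st,_=cv2.connectedComponentsWithStats(m); k=1+np.argmax(st[1:,4]); return lab==k
def hull(c,p,th):
    q=np.array([proj(c,S2W(p,L(th,r,y,w))) for r in(0,170) for y in(-110,110) for w in(-3,3)],np.float32)
    return cv2.convexHull(q)[:,0]
P={"scene":[.6261,.0394,-.1447],"top":[.6237,.036,-.1448]}
def sup(pts,d): return (pts@d).max()
def run(c,n,im,ths,dirs):
    ys,xs=np.nonzero(mask(im)); pts=np.c_[xs,ys].astype(float)
    for th in ths:
        H=hull(c,P[n],th); print(n,th,[round(sup(pts,np.array(d))-sup(H.astype(float),np.array(d)),2) for d in dirs])
D={"scene":[(1,0),(.8,.6),(.95,-.3)],"top":[(0,1),(.3,.95),(1,0)]}
if __name__=="__main__":
    for n in D:
        c=read_camera(n); run(c,n,cv2.imread(f"pics/{n}0.png"),[0],D[n]); run(c,n,c["img"],[46,48,50,52],D[n])
    o=get_obs(); print(o["eef_pos"],o["contact_force"])
E
python3 ang.py
```

```text
scene 0 [np.float64(-0.72), np.float64(-1.45), np.float64(0.13)]
scene 46 [np.float64(-4.98), np.float64(-5.41), np.float64(-3.72)]
scene 48 [np.float64(-2.29), np.float64(-3.3), np.float64(-1.14)]
scene 50 [np.float64(0.54), np.float64(-1.12), np.float64(1.6)]
scene 52 [np.float64(3.52), np.float64(1.12), np.float64(4.5)]
top 0 [np.float64(0.05), np.float64(-0.04), np.float64(-0.67)]
top 46 [np.float64(-3.36), np.float64(-3.31), np.float64(-0.76)]
top 48 [np.float64(-1.03), np.float64(-1.22), np.float64(-0.76)]
top 50 [np.float64(1.38), np.float64(0.93), np.float64(-0.76)]
top 52 [np.float64(3.86), np.float64(3.15), np.float64(-0.76)]
[0.58 0.04 0.22] [ 6.1   0.01 -8.41]
```

Taken against the shut images, both cameras put the cover at about 49.1 degrees. I'll trim by 0.9 degrees and relieve the radial pull.

carry_out(rows="1.5 -0.2 0.8 0;1.6 -0.2 0.8 0;0 0 0 0;0 0 0 0;0 0 0 0;0 0 0 0")

```text
t: 23.82
eef_pos: [0.5854, 0.0423, 0.2244]
tool_rot: [-0.0, 0.755, 0.656, -0.0]
contact_force: [0.4, 1.3, -3.7]
gripper_width: 0.123
grasp_force: 29.7
```

```bash
python3 ang.py; python3 -c "
from h import *
for t in('cone_navy','cone_pink','tape_roll'): print(t,[np.round(x['centre'],1) for x in place_of('top',t)[:1]],[np.round(x['centre'],1) for x in place_of('scene',t)[:1]])"
```

```text
scene 0 [np.float64(-0.72), np.float64(-1.45), np.float64(0.13)]
scene 46 [np.float64(-5.98), np.float64(-6.21), np.float64(-4.97)]
scene 48 [np.float64(-3.29), np.float64(-4.1), np.float64(-2.39)]
scene 50 [np.float64(-0.46), np.float64(-1.92), np.float64(0.35)]
scene 52 [np.float64(2.52), np.float64(0.32), np.float64(3.25)]
top 0 [np.float64(0.05), np.float64(-0.04), np.float64(-0.67)]
top 46 [np.float64(-4.36), np.float64(-4.26), np.float64(-0.76)]
top 48 [np.float64(-2.03), np.float64(-2.17), np.float64(-0.76)]
top 50 [np.float64(0.38), np.float64(-0.02), np.float64(-0.76)]
top 52 [np.float64(2.86), np.float64(2.2), np.float64(-0.76)]
[0.59 0.04 0.22] [ 0.67  2.2  -2.53]
cone_navy [array([226.2, 242. ])] [array([427.4, 297.6])]
cone_pink [array([369.9, 206. ])] [array([294.1, 184.1])]
tape_roll [array([374.7, 274.9])] [array([348.6, 151.6])]
```

```bash
python3 -c "
from station import *
print(hand_in())"
```

```text
the job is handed in; nothing more can be done
None
```

Job handed in at about 24 s: blue, yellow and green were each pressed to the stop in that order and let up between, red was never touched, and the gripper is holding the cover open at about 50 degrees by camera measurement, with the cones and tape roll where they stood.

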